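Start-of-shift stop check at a mould-trimming bench

ROBOT

A 6-joint arm with a two-finger parallel gripper is mounted at the origin on the work surface. World frame = base frame: x ahead of the robot, y to its left, z up, the work surface at z = 0. Lengths are in m, angles in rad, forces in N, time in s.
With the tool pointing down it reaches from about 0.3 to 0.875 m from the base axis. Payload 6.4 kg.
Tool frame: the origin (TCP) lies at the very end of the fingers, on their centre line; the grasp point (between the pads) lies 19 mm behind it (grip_point_offset is the distance from the TCP to the grasp point, in m); z points along the fingers, y is the line along which they close (so a half turn about z gives the same grasp; the last joint's range is limited). The gripper opens to 88 mm and grips with 3 to 60 N. Pads are 18 mm wide; open, the fingers measure 123 mm over their backs; the gripper's body (75 mm by 187 mm) begins 45 mm behind the grasp point.
Start: joints at [-1.507, 0.181, 1.607, -0, 1.354, -0.206], TCP at [0.153, -0.554, 0.239] pointing down, gripper open.
Joint ranges: [-2.99, 2.99], [-0.89, 2.07], [0.3, 2.58], [-1.14, 4.28], [0, 2.63], [-3.12, 3.12]. Speed limits (rad/s): [2.57, 2.57, 3.01, 3.14, 3.14, 3.14].

INTERFACE

Orientations are given as a unit quaternion [w, x, y, z].
In Python, from bench import * gives the robot as it stands.
- The arm moves only by the tool jog_arm, never from a script. Its argument "increments" is a list of rows, each an object of numbers: "dx", "dy", "dz": the shift along the world's x, y, z in mm; "wx", "wy", "wz": the turn, a rotation vector about the world's x, y, z in degrees; "grip": the opening, from -1 (shut) to 1 (fully open), so that 0 is half open. A call has 1 to 20 rows; each row is the pose to reach, as a shift and turn from the pose commanded when the call began; what a row does not reach only later rows make up. A row lasts 1/8 s, in which the tool goes at most 62.5 mm and 10.7 degrees, less where a joint would pass 70% of its speed; a pose out of reach is approached as far as the arm can. A call with a gripper value outside its range is refused whole. The fingers move at their own pace and stop on an object; "newtons" is the grip in N (left out, the last holds). Time passes only in rows, so rows that repeat a pose let the fingers close. It gives the time, the measured TCP pose, the force, the opening and the grip force at its end, in the units of the state.
- get_obs(): the state, without advancing time (a new reading comes with each control period).
- read_camera(name): name is "side" or "top" or "wrist"; returns (picture, depth): 480x640x3 uint8, red, green, blue; 480x640 float32, m along the optical axis (not along the pixel's ray), 0 where there is no reading.
- camera_info(name): a dict with "vfov" (degrees; the focal length in pixels is half the picture's height over the tangent of half this angle, whatever the lens; pixels are square), "cx", "cy" (the principal point, pixels), "world_to_cam" (4x4, takes a point from world to camera coordinates). Camera axes: x right, y up, looking along -z (the intrinsics and any distortion apply to the point x, -y, -z); pixel columns grow to the right and rows downward; lengths in m; the calibration is good to about 2 mm. A picture is of the moment at which its call begins: read the wrist's pose just before it. camera_info takes no time and is no camera call; for the wrist camera it gives the pose at the moment of the call.
- job_done(): hands the job in; it is judged then, once.
Trained networks look in the newest picture that a camera, given by its name, has taken for a name from the list of things; names that differ only in an ending like _2 or _b are one class to them, and where a whole thing is asked for, a point or a joint stands for the part that bears it (a point fixed in the world has none). Each returns a list of dicts, best first, with "confidence" (0 to 1); they miss things now and then, are a little off and sometimes report something else, mostly with a low value. They report only what shows in the picture. A call takes as long as a camera call.
- look_for(camera, label): "location" ([x, y, z] in m, in world coordinates, good to about 4 mm: the middle of the surface that is visible of it).
The state is a dict: "time_s": time; "joint_positions": joint angles; "joint_velocities": joint speeds; "joint_torque": joint torques, N m; "tcp_pos": TCP position; "tool_rot": TCP orientation; "ft_force": force on the tool from outside, world axes, zero at the start; "wrist_torque": the same for the moment, N m; "finger_gap": opening from 0.0 (shut) to 1.0 (fully open); "gripper_force": force on a finger pad.
Only numpy, scipy, OpenCV 4.12 (cv2) and the standard library are available. Lean on these libraries where they do the work, as an engineer would, in place of code of your own. Each camera call takes 0.05 s, during which the arm holds its last target. There are 200 camera calls.

TASK

Check the stop of the dust extractor at its two-button control station: push the mushroom stop button straight in until it latches, and take the finger off to see that it stays in; then push the raised rib on its head round clockwise with one fingertip, not gripping the head between the fingers, until the button unlatches, and let it spring all the way back out. With the stop out again, press the flat reset button beside it fully in and let it come back. Leave the single-button station alone, and do not lift or shift anything that lies on the bench.

Things in the scene. Friction and masses are not known exactly. Their poses are not given: they have to be found in the camera images.
- station: The two-button control station, screwed down: a grey box 98 (x) x 183 (y) x 60 mm high, with 4 mm thick lugs (50 x 20 mm) at both ends. Origin: centre of its underside, on the bench; z up. On its lid stand the mushroom stop, axis at x = 0, y = +45 mm, and the reset button, axis at x = 0, y = -45 mm. Place and yaw vary; the two stations may have changed places.
- stop_rib (a point): Middle of the top (crown) of the rib on the two-button station's mushroom head, on the button's axis, 14 mm above the cap's flat top; 108 mm above the bench when the button is out, about 102.5 mm when latched in. Moves and turns with the head: x along the rib, z up. At rest the rib lies along the station's x axis.
- stop_push (a joint): How far the mushroom stop is pressed in, m: 0 = out, 0.0085 = end stop. A spring pushes it out, 5 N at 0, 9 N at the end; the latch adds to it: about 12 N takes it home. Unturned, it latches when pressed past about 0.007 and then, let go, stays in at about 0.0055 until turned; pressed less, it springs back out.
- stop_turn (a joint): Turn of the mushroom head about its vertical axis, rad: 0 = rest, grows clockwise seen from above to an end stop at 0.9; not the other way. A spring turns it back (0.02 N m at 0, 0.065 N m at 0.9). Turned about 0.4 to 0.5 while latched, it unlatches and rises 5 to 6 mm, unless a finger rests on the cap and holds it down; once out and let go, it turns back to 0.
- stop_mushroom: The mushroom head of the two-button station: a red cap 60 mm across and 12 mm thick, on a black stem, over a black collar (40 mm) and yellow disc (66 mm). A rib 53 mm long crosses the middle of the cap: 10 mm wide to 12 mm above the cap, its crown 6 mm wide to 14 mm. Origin on the axis, 34 mm below the cap's flat top; x along the rib, z up.
- stop_half_left: The half of that head on its +y side: half of the cap with the +y face of the rib (face 5 mm from the middle plane). Same origin and axes as the whole head.
- stop_half_right: The half of that head on its -y side: half of the cap with the -y face of the rib. Same origin and axes as the whole head.
- reset_push (a joint): How far the reset button is pressed in, m: 0 = out, 0.006 = fully in; a spring pushes it out again, about 1.5 N at 0 and 5 N fully in.
- reset_push_top (a point): Centre of the top of the reset button: a flat grey round button 28 mm across in a black collar 44 mm across and 12 mm high, on the two-button station's lid. The top stands 82 mm above the bench when out, 76 mm when fully in (10 and 4 mm above its collar).
- single_station: The other control station, to be left alone: a grey box 98 x 98 x 60 mm, screwed down, with only one button, a mushroom stop with a rib just like the other's, in the middle of its lid (crown of the rib 108 mm above the bench, cap 60 mm across). Origin: centre of its underside.
- single_push (a joint): How far the single-button station's stop is pressed in, m; 0 = out, as it must stay.
- knife: Utility knife lying flat, loose: blue handle 105 x 20 x 13 mm with a yellow slide on it (to 18 mm) and a 50 mm steel blade to +x. Origin on the bench under it, 72 mm ahead of the rear end of the handle; z up.
- mould_a: Trimmed orange ear mould, loose, about 36 x 26 x 22 mm. Origin on the bench under it.
- mould_b: A second, like ear mould, loose. Origin on the bench under it.
- carton: Small open cardboard box, loose, 90 x 70 x 45 mm. Origin: centre of its underside.
- bottle: Clear bottle with a white cap, loose, upright, 62 mm across and 170 mm high. Origin: centre of its underside.
- case: Small black case, loose, 35 x 60 x 18 mm. Origin: centre of its underside.
- handpiece: Grinder handpiece, loose, lying along its x axis, 142 mm long and 19 mm thick. Origin on the bench under it.

How it is judged:
On the way, in this order (a step that is already met when the one before it is completed fails the run):
1. the mushroom stop is latched: in by more than 4 mm, unturned, with no finger on it (value of joint stop_push above 0.004 m and value of joint stop_turn below 0.2 rad and contact force between the fingers and stop_mushroom below 0.3 N), for 0.3 s.
2. its head is turned clockwise by more than 0.35 rad (value of joint stop_turn above 0.35 rad).
3. it is out again (within 1.5 mm) and turned back (within 0.12 rad), reset not yet pressed (value of joint stop_push below 0.0015 m and value of joint stop_turn below 0.12 rad and value of joint reset_push below 0.001 m), for 0.2 s.
4. the reset button is pressed in by more than 4.5 of its 6 mm (value of joint reset_push above 0.0045 m), for 0.05 s.
At the end, for the whole second after the job is handed in: The two-button station's stop is out (within 1.5 mm) and turned back (within 0.12 rad), its reset button is out (within 1 mm), the other station's stop is out (within 1 mm), and every loose thing is within 20 mm of where it lay (all of step 3 and value of joint single_push below 0.001 m and distance of each of knife, mould_a, mould_b, carton, bottle, case, handpiece from where it was at the start of the episode below 0.02 m); the robot touches nothing.
It fails at once if the reset button is pressed (over 2 mm) while the stop is still in (over 3 mm) (value of joint reset_push above 0.002 m and value of joint stop_push above 0.003 m).
It fails at once if the head is turned by gripping it: the fingers push on both of its halves (over 1.5 N each) while it is turned by more than 0.1 rad (value of joint stop_turn above 0.1 rad and contact force between the fingers and stop_half_left above 1.5 N and contact force between the fingers and stop_half_right above 1.5 N).
It fails at once if the single-button station is worked: its stop pressed by more than 2 mm, or the fingers push on the station with over 3 N (value of joint single_push above 0.002 m or contact force between the fingers and single_station above 3 N).
It fails at once if a loose thing on the bench is lifted or shifted by more than 20 mm (distance of any of knife, mould_a, mould_b, carton, bottle, case, handpiece from where it was at the start of the episode above 0.02 m).
It also fails if it takes over 48 s, if anything falls off the work surface, if the arm or the gripper's body presses on something with over 40 N, if the wrist force passes 120 N, or if a joint passes its speed limit or range.

## Working session

There is one attempt and no reset: what is moved stays moved. The work goes in short steps, Python scripts to look and compute and a tool call to move; the robot and the scene stay as the last step left them, time stands still between calls to the robot, and variables do not carry over. Pictures are saved under pics/ and viewed, at most 10 in all, crops included, and the job is handed in when it is done.

Besides the shell and the picture viewer there is one more tool, called after ">>>" as a command line: name --argument value ..., lists and objects as JSON in quotes. jog_arm: Moves the arm, as the interface text tells. Its arguments: {"type":"object","properties":{"increments":{"type":"array"},"newtons":{"type":"number"}},"required":["increments"]}

```bash
mkdir -p pics; ls; python3 - <<'E'
from bench import *
import cv2
o=get_obs(); print(o['time_s'],o['tcp_pos'],o['tool_rot'],o['finger_gap'],o['ft_force'])
for c in ['top','side']:
    p,d=read_camera(c); cv2.imwrite(f'pics/{c}0.png',p[:,:,::-1]); i=camera_info(c); print(c,{k:i[k] for k in i if k!='world_to_cam'})
    for l in ['station','stop_rib','stop_mushroom','reset_push_top','single_station']:
        print(l,[(round(r['confidence'],2),[round(float(x),4) for x in r['location']]) for r in look_for(c,l)[:3]])
print(get_obs()['time_s'])
E
```

```text
pics
0.0 [ 0.15322221 -0.553658    0.23782631] [-8.64771491e-04  9.90914951e-01  1.34487207e-01  5.36076065e-05] 1.0021231778247701 [ 0.17423602  0.1240305  -0.39098666]
top {'vfov': 51.65035577838964, 'cx': 315.4238730452574, 'cy': 243.39090259155725}
station [(0.57, [0.5825, 0.2403, 0.0555])]
stop_rib [(0.56, [0.603, 0.2837, 0.0982])]
stop_mushroom [(0.9, [0.609, 0.2889, 0.0967]), (0.33, [0.5951, -0.4308, 0.1148])]
reset_push_top [(0.42, [0.5725, 0.2084, 0.0827])]
single_station [(0.81, [0.5787, -0.1993, 0.0601]), (0.61, [0.7748, 0.1271, 0.0047]), (0.35, [0.5845, 0.2404, 0.0611])]
side {'vfov': 49.055447049360275, 'cx': 316.51857164929385, 'cy': 242.0402595050118}
station [(0.66, [0.5842, 0.2737, 0.0627]), (0.62, [0.7688, 0.121, 0.0227]), (0.52, [0.5759, -0.1816, 0.0606])]
stop_rib [(0.75, [0.6035, 0.2984, 0.0952])]
stop_mushroom [(0.77, [0.6108, 0.2941, 0.0891]), (0.36, [0.3626, 0.2402, 0.0174])]
reset_push_top [(0.49, [0.5719, 0.2133, 0.0813])]
single_station [(0.76, [0.5778, -0.1837, 0.0582])]
0.6
```

View pics/top0.png

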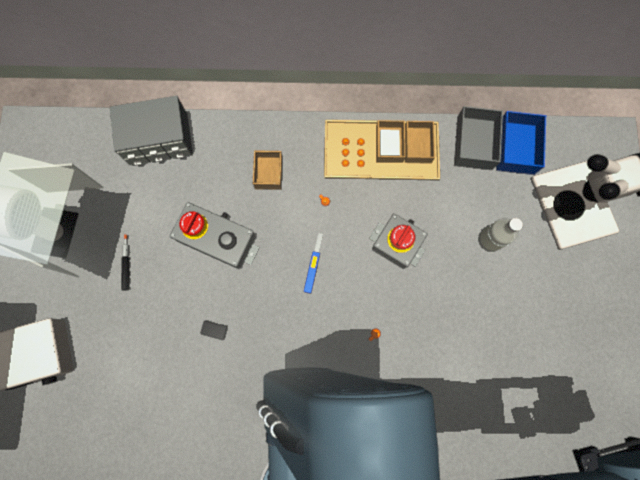

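View pics/side0.png

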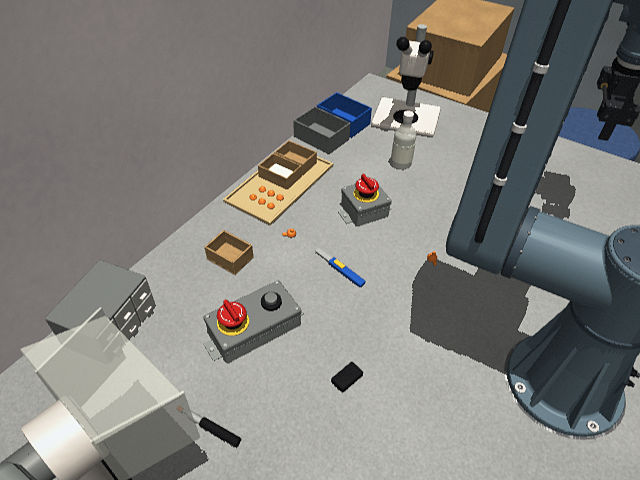

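Top view: two-button station at px (212,235), with its stop at (192,223) and reset at (228,240). The single station is at (401,238), and a shield stands well to the left. The side view agrees. Next I shut the fingers, go above the station and look with the wrist camera.

>>> jog_arm --increments '[{"dx":0,"dy":0,"dz":60,"wz":0,"grip":-1},{"dx":437,"dy":794,"dz":90,"wz":-39,"grip":-1},{"dx":437,"dy":794,"dz":90,"wz":-39,"grip":-1},{"dx":437,"dy":794,"dz":90,"wz":-39,"grip":-1},{"dx":437,"dy":794,"dz":90,"wz":-39,"grip":-1},{"dx":437,"dy":794,"dz":90,"wz":-39,"grip":-1},{"dx":437,"dy":794,"dz":90,"wz":-39,"grip":-1},{"dx":437,"dy":794,"dz":90,"wz":-39,"grip":-1},{"dx":437,"dy":794,"dz":90,"wz":-39,"grip":-1},{"dx":437,"dy":794,"dz":90,"wz":-39,"grip":-1},{"dx":437,"dy":794,"dz":90,"wz":-39,"grip":-1},{"dx":437,"dy":794,"dz":90,"wz":-39,"grip":-1},{"dx":437,"dy":794,"dz":90,"wz":-39,"grip":-1},{"dx":437,"dy":794,"dz":90,"wz":-39,"grip":-1},{"dx":437,"dy":794,"dz":90,"wz":-39,"grip":-1},{"dx":437,"dy":794,"dz":90,"wz":-39,"grip":-1},{"dx":437,"dy":794,"dz":90,"wz":-39,"grip":-1},{"dx":437,"dy":794,"dz":90,"wz":-39,"grip":-1},{"dx":437,"dy":794,"dz":90,"wz":-39,"grip":-1},{"dx":437,"dy":794,"dz":90,"wz":-39,"grip":-1}]'

```text
schema error: expected keys dx, dy, dz, wx, wy, wz, grip
```

>>> jog_arm --increments '[{"dx":0,"dy":0,"dz":60,"wx":0,"wy":0,"wz":0,"grip":-1},{"dx":437,"dy":794,"dz":90,"wx":0,"wy":0,"wz":-39,"grip":-1},{"dx":437,"dy":794,"dz":90,"wx":0,"wy":0,"wz":-39,"grip":-1},{"dx":437,"dy":794,"dz":90,"wx":0,"wy":0,"wz":-39,"grip":-1},{"dx":437,"dy":794,"dz":90,"wx":0,"wy":0,"wz":-39,"grip":-1},{"dx":437,"dy":794,"dz":90,"wx":0,"wy":0,"wz":-39,"grip":-1},{"dx":437,"dy":794,"dz":90,"wx":0,"wy":0,"wz":-39,"grip":-1},{"dx":437,"dy":794,"dz":90,"wx":0,"wy":0,"wz":-39,"grip":-1},{"dx":437,"dy":794,"dz":90,"wx":0,"wy":0,"wz":-39,"grip":-1},{"dx":437,"dy":794,"dz":90,"wx":0,"wy":0,"wz":-39,"grip":-1},{"dx":437,"dy":794,"dz":90,"wx":0,"wy":0,"wz":-39,"grip":-1},{"dx":437,"dy":794,"dz":90,"wx":0,"wy":0,"wz":-39,"grip":-1},{"dx":437,"dy":794,"dz":90,"wx":0,"wy":0,"wz":-39,"grip":-1},{"dx":437,"dy":794,"dz":90,"wx":0,"wy":0,"wz":-39,"grip":-1},{"dx":437,"dy":794,"dz":90,"wx":0,"wy":0,"wz":-39,"grip":-1},{"dx":437,"dy":794,"dz":90,"wx":0,"wy":0,"wz":-39,"grip":-1},{"dx":437,"dy":794,"dz":90,"wx":0,"wy":0,"wz":-39,"grip":-1},{"dx":437,"dy":794,"dz":90,"wx":0,"wy":0,"wz":-39,"grip":-1}]'

```text
time_s: 2.85
tcp_pos: [0.5899, 0.2393, 0.3284]
tool_rot: [0.0, 0.979, -0.204, -0.0]
ft_force: [0.1, 0.4, -0.8]
finger_gap: 0.003
gripper_force: 0.0
```

```bash
cat > h.py <<'E'
from bench import *
import cv2, numpy as np
def cloud(c):
    i=camera_info(c); p,d=read_camera(c)
    f=240/np.tan(np.radians(i['vfov'])/2); v,u=np.mgrid[:480,:640]
    P=np.stack([(u-i['cx'])/f*d,-(v-i['cy'])/f*d,-d,np.ones_like(d)],-1)@np.linalg.inv(i['world_to_cam']).T
    return p,d,P[...,:3]
def rep(c,S=(.607,.289),R=(.572,.21)):
    p,d,P=cloud(c); h=cv2.cvtColor(p,cv2.COLOR_RGB2HSV); ok=d>0
    red=ok&((h[...,0]<8)|(h[...,0]>172))&(h[...,1]>120)&(h[...,2]>60)&(np.hypot(P[...,0]-S[0],P[...,1]-S[1])<.05)
    Q=P[red]; print(c,'red',len(Q),'zpct',np.percentile(Q[:,2],[2,25,50,75,98]).round(4))
    z=Q[:,2]; t=Q[z>np.percentile(z,98)-.005]
    (a,b),s,ang=cv2.minAreaRect((t[:,:2]*1000).astype(np.float32)); print('rib rect mm',a,b,s,ang,len(t))
    w=np.linalg.eigh(np.cov(t[:,:2].T))[1][:,1]; print('rib dir deg',np.degrees(np.arctan2(w[1],w[0])),'mean',t.mean(0).round(4))
    cap=Q; print('all-red circle',cv2.minEnclosingCircle((cap[:,:2]*1000).astype(np.float32)))
    g=ok&(np.hypot(P[...,0]-R[0],P[...,1]-R[1])<.026)&(P[...,2]>.079)&(P[...,2]<.09)&~red
    t=P[g]; print('reset',len(t),t.mean(0).round(4),cv2.minEnclosingCircle((t[:,:2]*1000).astype(np.float32)))
    y=ok&(np.abs(P[...,2]-.06)<.003)&(np.hypot(P[...,0]-.5895,P[...,1]-.2495)<.12)
    print('lid',cv2.minAreaRect((P[y][:,:2]*1000).astype(np.float32)),np.median(P[y][:,2]))
    return p
E
python3 - <<'E'
from h import *
p=rep('wrist'); cv2.imwrite('pics/w1.png',p[:,:,::-1])
rep('top')
for l in ['stop_rib','stop_mushroom','reset_push_top']:
    print(l,[(round(r['confidence'],2),[round(float(x),4) for x in r['location']]) for r in look_for('wrist',l)[:2]])
E
```

```text
wrist red 1790 zpct [0.0905 0.0933 0.0941 0.0965 0.1089]
rib rect mm 610.1900634765625 291.8111572265625 (9.949149131774902, 51.99202346801758) 67.45868682861328 402
rib dir deg 157.8239950079359 mean [0.6103 0.2916 0.107 ]
all-red circle ((605.454833984375, 296.4933776855469), 35.17977523803711)
reset 438 [0.5756 0.209  0.0816] ((574.8401489257812, 209.0679931640625), 13.755951881408691)
lid ((592.54541015625, 250.50161743164062), (182.22088623046875, 97.67002868652344), 67.11443328857422) 0.05999195676820798
top red 147 zpct [0.0892 0.0926 0.0948 0.0975 0.1095]
rib rect mm 612.6327514648438 286.3628845214844 (6.933656692504883, 18.061100006103516) 86.48274993896484 24
rib dir deg 170.57402023389497 mean [0.6139 0.2865 0.1075]
all-red circle ((604.7718505859375, 285.21441650390625), 23.541790008544922)
reset 92 [0.5735 0.2072 0.0818] ((573.401611328125, 206.98899841308594), 13.783954620361328)
lid ((586.2927856445312, 237.94271850585938), (160.23248291015625, 97.33992767333984), 67.11376953125) 0.059989494191019954
stop_rib [(0.85, [0.6115, 0.2881, 0.0922])]
stop_mushroom [(0.89, [0.6134, 0.2853, 0.097])]
reset_push_top [(0.79, [0.5776, 0.2043, 0.0849]), (0.42, [0.6118, 0.2886, 0.0904])]
```

View pics/w1.png

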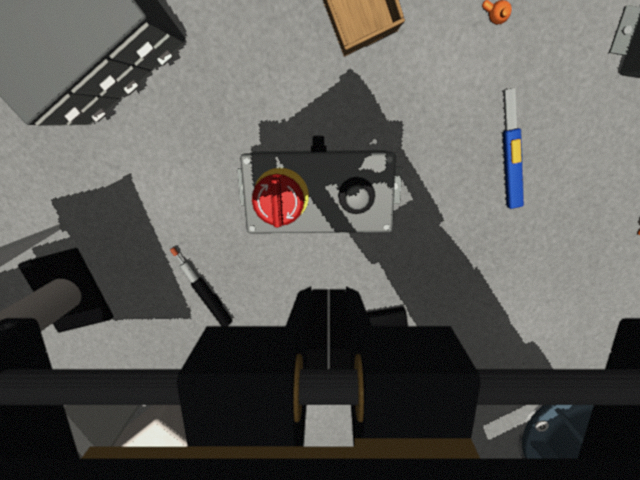

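The wrist view shows the stop at px (278,200) and the reset at (357,195), station square to the hand. Stop axis is at (610,292) mm and reset at (575,209); station yaw is −22.9°.

>>> jog_arm --increments '[{"dx":20,"dy":52,"dz":-60,"wx":0,"wy":0,"wz":0.5,"grip":-1},{"dx":20,"dy":52,"dz":-120,"wx":0,"wy":0,"wz":0.5,"grip":-1},{"dx":20,"dy":52,"dz":-180,"wx":0,"wy":0,"wz":0.5,"grip":-1},{"dx":20,"dy":52,"dz":-210,"wx":0,"wy":0,"wz":0.5,"grip":-1},{"dx":20,"dy":52,"dz":-217,"wx":0,"wy":0,"wz":0.5,"grip":-1},{"dx":20,"dy":52,"dz":-217,"wx":0,"wy":0,"wz":0.5,"grip":-1},{"dx":20,"dy":52,"dz":-217,"wx":0,"wy":0,"wz":0.5,"grip":-1}]'

```text
time_s: 3.98
tcp_pos: [0.612, 0.2921, 0.1147]
tool_rot: [-0.001, 0.98, -0.2, 0.002]
ft_force: [0.1, -0.7, 0.1]
finger_gap: 0.005
gripper_force: 0.0
```

>>> jog_arm --increments '[{"dx":0,"dy":0,"dz":-3,"wx":0,"wy":0,"wz":0,"grip":-1},{"dx":0,"dy":0,"dz":-6,"wx":0,"wy":0,"wz":0,"grip":-1},{"dx":0,"dy":0,"dz":-8,"wx":0,"wy":0,"wz":0,"grip":-1},{"dx":0,"dy":0,"dz":-8,"wx":0,"wy":0,"wz":0,"grip":-1}]'

```text
time_s: 4.47
tcp_pos: [0.6112, 0.292, 0.105]
tool_rot: [-0.0, 0.98, -0.2, 0.001]
ft_force: [-0.4, 0.3, 5.7]
finger_gap: 0.003
gripper_force: 2.6
```

>>> jog_arm --increments '[{"dx":0,"dy":0,"dz":-2,"wx":0,"wy":0,"wz":0,"grip":-1},{"dx":0,"dy":0,"dz":-3.5,"wx":0,"wy":0,"wz":0,"grip":-1},{"dx":0,"dy":0,"dz":-3.5,"wx":0,"wy":0,"wz":0,"grip":-1},{"dx":0,"dy":0,"dz":-3.5,"wx":0,"wy":0,"wz":0,"grip":-1}]'

```text
time_s: 4.97
tcp_pos: [0.6112, 0.2921, 0.1019]
tool_rot: [-0.001, 0.98, -0.2, 0.001]
ft_force: [-1.2, -0.5, 6.6]
finger_gap: 0.005
gripper_force: 3.4
```

>>> jog_arm --increments '[{"dx":0,"dy":0,"dz":-2,"wx":0,"wy":0,"wz":0,"grip":-1},{"dx":0,"dy":0,"dz":-3,"wx":0,"wy":0,"wz":0,"grip":-1},{"dx":0,"dy":0,"dz":-3,"wx":0,"wy":0,"wz":0,"grip":-1},{"dx":0,"dy":0,"dz":-3,"wx":0,"wy":0,"wz":0,"grip":-1}]'

```text
time_s: 5.48
tcp_pos: [0.6114, 0.2921, 0.0998]
tool_rot: [-0.001, 0.98, -0.2, 0.001]
ft_force: [-3.0, -2.2, 11.3]
finger_gap: 0.004
gripper_force: 5.5
```

>>> jog_arm --increments '[{"dx":0,"dy":0,"dz":-1.5,"wx":0,"wy":0,"wz":0,"grip":-1},{"dx":0,"dy":0,"dz":-3,"wx":0,"wy":0,"wz":0,"grip":-1},{"dx":0,"dy":0,"dz":-3,"wx":0,"wy":0,"wz":0,"grip":-1},{"dx":0,"dy":0,"dz":-3,"wx":0,"wy":0,"wz":0,"grip":-1}]'

```text
time_s: 5.98
tcp_pos: [0.612, 0.2924, 0.0995]
tool_rot: [-0.001, 0.98, -0.2, 0.002]
ft_force: [-8.4, -3.5, 23.6]
finger_gap: 0.005
gripper_force: 12.0
```

End stop reached (99.5 mm, 24 N). Lift off and check it stays in.

>>> jog_arm --increments '[{"dx":0,"dy":0,"dz":20,"wx":0,"wy":0,"wz":0,"grip":-1},{"dx":0,"dy":0,"dz":60,"wx":0,"wy":0,"wz":0,"grip":-1},{"dx":-28,"dy":-21,"dz":100,"wx":0,"wy":0,"wz":0,"grip":-1},{"dx":-28,"dy":-21,"dz":100,"wx":0,"wy":0,"wz":0,"grip":-1},{"dx":-28,"dy":-21,"dz":100,"wx":0,"wy":0,"wz":0,"grip":-1}]'

```text
time_s: 6.6
tcp_pos: [0.5821, 0.2708, 0.1938]
tool_rot: [-0.0, 0.98, -0.2, -0.0]
ft_force: [0.3, 0.2, 0.1]
finger_gap: 0.006
gripper_force: 0.0
```

```bash
python3 - <<'E'
from h import *
p=rep('wrist'); cv2.imwrite('pics/w2.png',p[:,:,::-1])
o=get_obs(); print(o['tcp_pos'],o['time_s'],o['ft_force'])
i=camera_info('wrist'); print(np.linalg.inv(i['world_to_cam'])[:3,3])
# finger width near tip: tool-frame points of the fingers
p,d,P=cloud('wrist')
from scipy.spatial.transform import Rotation as R
q=o['tool_rot']; T=(P-o['tcp_pos'])@R.from_quat([*q[1:],q[0]]).as_matrix()
for z0 in range(-60,4,6):
    m=(d>0)&(abs(T[...,2]*1000-z0)<3)&(abs(T[...,0])<.05)&(abs(T[...,1])<.07)
    if m.sum()>5: print(z0,m.sum(),(np.percentile(T[m][:,:2],[1,99],axis=0)*1000).round(1).tolist())
E
```

```text
wrist red 3987 zpct [0.0851 0.0879 0.0887 0.0898 0.1031]
rib rect mm 610.2625122070312 292.26812744140625 (9.357315063476562, 51.70242691040039) 67.22735595703125 889
rib dir deg 157.14914540483127 mean [0.6112 0.2916 0.1016]
all-red circle ((606.533935546875, 296.04620361328125), 34.52824401855469)
reset 971 [0.5758 0.2095 0.0818] ((575.1919555664062, 209.37815856933594), 13.67137336730957)
lid ((592.89892578125, 250.57510375976562), (182.1210479736328, 96.80674743652344), 67.05166625976562) 0.06000080998019272
[0.58189278 0.27080749 0.19295108] 6.65 [-0.00725162 -0.45550373 -1.0549678 ]
[0.65785553 0.23852689 0.33892835]
-60 91 [[-12.2, -7.5], [1.1, 8.0]]
-54 104 [[-11.1, -8.0], [10.5, 8.8]]
-48 572 [[0.3, -9.2], [10.3, 9.7]]
-42 995 [[-0.1, -9.5], [10.2, 10.0]]
-36 496 [[7.4, -11.9], [10.3, 10.8]]
-30 647 [[7.4, -15.4], [10.3, 15.8]]
-24 673 [[-0.7, -14.7], [10.3, 15.3]]
-18 614 [[-8.4, -14.3], [10.3, 14.8]]
-12 476 [[3.9, -13.8], [10.2, 14.2]]
-6 386 [[7.5, -13.3], [10.2, 13.6]]
0 129 [[7.5, -10.3], [9.9, 10.4]]
```

View pics/w2.png

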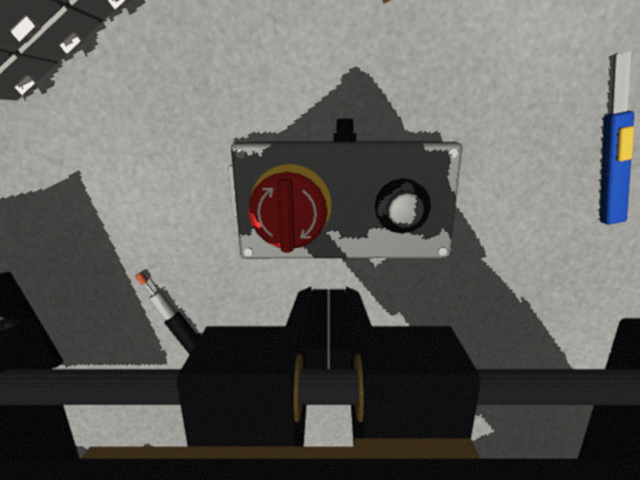

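The wrist view shows the head held in and unturned, rib at px (287,210), crown about 102.5 mm. The finger is already on the −y side near the −x end, so it can descend beside the rib, clear of the cap.

>>> jog_arm --increments '[{"dx":0,"dy":0,"dz":-50,"wx":0,"wy":0,"wz":0,"grip":-1},{"dx":0,"dy":0,"dz":-85,"wx":0,"wy":0,"wz":0,"grip":-1},{"dx":0,"dy":0,"dz":-97,"wx":0,"wy":0,"wz":0,"grip":-1},{"dx":0,"dy":0,"dz":-97,"wx":0,"wy":0,"wz":0,"grip":-1},{"dx":0,"dy":0,"dz":-97,"wx":0,"wy":0,"wz":0,"grip":-1},{"dx":0,"dy":0,"dz":-97,"wx":0,"wy":0,"wz":0,"grip":-1}]'

```text
time_s: 7.45
tcp_pos: [0.5834, 0.2711, 0.099]
tool_rot: [-0.001, 0.98, -0.2, 0.001]
ft_force: [0.1, -0.4, -0.1]
finger_gap: 0.005
gripper_force: 0.0
```

>>> jog_arm --increments '[{"dx":0,"dy":0,"dz":-2.5,"wx":0,"wy":0,"wz":0,"grip":-1},{"dx":0,"dy":0,"dz":-2.5,"wx":0,"wy":0,"wz":0,"grip":-1},{"dx":3.5,"dy":11.4,"dz":-2.5,"wx":0,"wy":0,"wz":0,"grip":-1},{"dx":2.8,"dy":13.5,"dz":-2.5,"wx":0,"wy":0,"wz":-5,"grip":-1},{"dx":2.2,"dy":15.6,"dz":-2.5,"wx":0,"wy":0,"wz":-10,"grip":-1},{"dx":2.2,"dy":15.6,"dz":-2.5,"wx":0,"wy":0,"wz":-10,"grip":-1}]'

```text
time_s: 8.2
tcp_pos: [0.5844, 0.2868, 0.0945]
tool_rot: [0.0, 0.959, -0.284, -0.0]
ft_force: [0.2, -1.3, -1.2]
finger_gap: -0.0
gripper_force: 0.5
```

```bash
python3 - <<'E'
from h import *
p=rep('wrist'); cv2.imwrite('pics/w3.png',p[60:360,100:500,::-1].repeat(2,0).repeat(2,1)[:600])
o=get_obs(); print(o['tcp_pos'],o['time_s'],o['ft_force'])
E
```

```text
wrist red 9287 zpct [0.0849 0.088  0.0888 0.0911 0.1032]
rib rect mm 614.07763671875 292.4122009277344 (43.43700408935547, 39.887794494628906) 8.400321960449219 2153
rib dir deg 145.2370107916129 mean [0.6138 0.2896 0.1017]
all-red circle ((609.697021484375, 299.26654052734375), 36.567527770996094)
reset 2468 [0.5761 0.2096 0.0818] ((575.4032592773438, 209.70704650878906), 14.155557632446289)
lid ((592.5873413085938, 250.80751037597656), (181.86097717285156, 97.60420227050781), 67.10438537597656) 0.0600420344595628
[0.58441712 0.2867026  0.09450529] 8.25 [-0.16457525 -0.33493217 -0.12939946]
```

View pics/w3.png

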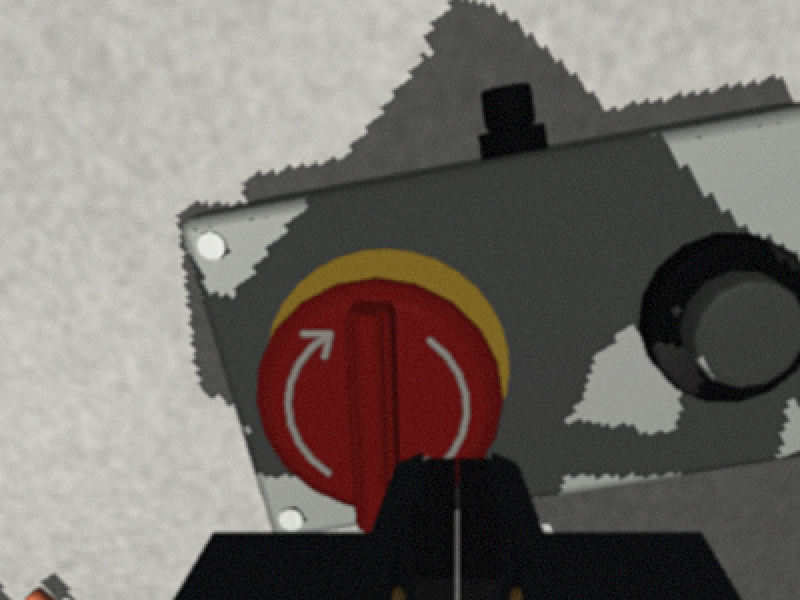

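The wrist crop shows the finger against the −y rib face near its −x end, the rib turned about 10° (px (370,400)), and the cap clear of the tip. I continue the arc, tip raised 2 mm.

>>> jog_arm --increments '[{"dx":0.4,"dy":2,"dz":2,"wx":0,"wy":0,"wz":-5,"grip":-1},{"dx":0.8,"dy":4.2,"dz":2,"wx":0,"wy":0,"wz":-10,"grip":-1},{"dx":0.9,"dy":6.4,"dz":2,"wx":0,"wy":0,"wz":-15,"grip":-1},{"dx":1.0,"dy":8.6,"dz":2,"wx":0,"wy":0,"wz":-20,"grip":-1},{"dx":1.5,"dy":10.8,"dz":2,"wx":0,"wy":0,"wz":-25,"grip":-1},{"dx":2,"dy":12.9,"dz":2,"wx":0,"wy":0,"wz":-30,"grip":-1},{"dx":2,"dy":12.9,"dz":2,"wx":0,"wy":0,"wz":-30,"grip":-1}]'

```text
time_s: 9.12
tcp_pos: [0.5862, 0.3003, 0.0977]
tool_rot: [-0.0, 0.853, -0.522, -0.0]
ft_force: [-4.8, 0.3, 5.4]
finger_gap: 0.007
gripper_force: 3.3
```

```bash
python3 - <<'E'
from h import *
p=rep('wrist'); cv2.imwrite('pics/w4.png',p[60:360,100:500,::-1].repeat(2,0).repeat(2,1)[:600])
o=get_obs(); print(o['tcp_pos'],o['time_s'],o['ft_force'],o['tool_rot'])
E
```

```text
wrist red 8975 zpct [0.0863 0.0895 0.0902 0.0914 0.1047]
rib rect mm 610.1297607421875 291.5727844238281 (9.780237197875977, 52.10734558105469) 28.65815544128418 1998
rib dir deg 116.12918519086215 mean [0.6124 0.2873 0.1031]
all-red circle ((608.4837646484375, 300.4744873046875), 38.16018295288086)
reset 2967 [0.5755 0.2094 0.0818] ((574.9545288085938, 209.5220947265625), 13.857488632202148)
lid ((592.3267822265625, 250.7515869140625), (181.77622985839844, 97.27754974365234), 67.21065521240234) 0.060044201290690824
[0.58614102 0.30028198 0.09769075] 9.175 [-3.70926977  0.32511342  5.29269719] [-3.07140465e-04  8.53019717e-01 -5.21878431e-01 -4.12467299e-04]
```

View pics/w4.png

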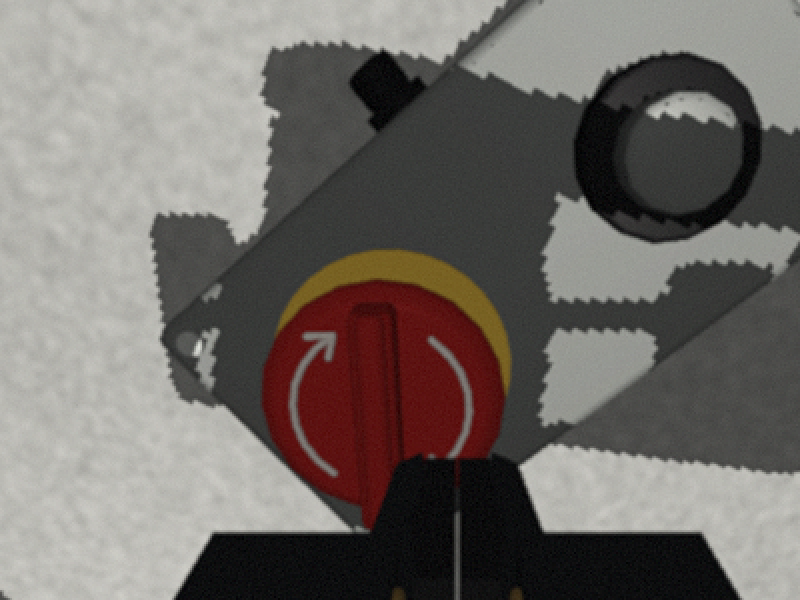

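Head turned about 41° (rib at px (375,400)), but the cap has risen only ~1.5 mm because the finger friction holds it (5 N upward). I raise the finger with the turn held, then back off.

>>> jog_arm --increments '[{"dx":0,"dy":0,"dz":2,"wx":0,"wy":0,"wz":0,"grip":-1},{"dx":0,"dy":0,"dz":4,"wx":0,"wy":0,"wz":0,"grip":-1},{"dx":0,"dy":0,"dz":5,"wx":0,"wy":0,"wz":0,"grip":-1},{"dx":0,"dy":0,"dz":5,"wx":0,"wy":0,"wz":0,"grip":-1},{"dx":-6,"dy":-3,"dz":5,"wx":0,"wy":0,"wz":0,"grip":-1},{"dx":-14,"dy":-7,"dz":8,"wx":0,"wy":0,"wz":0,"grip":-1},{"dx":-27,"dy":-14,"dz":50,"wx":0,"wy":0,"wz":10,"grip":-1},{"dx":-27,"dy":-14,"dz":97,"wx":0,"wy":0,"wz":20,"grip":-1},{"dx":-27,"dy":-35,"dz":97,"wx":0,"wy":0,"wz":30,"grip":-1},{"dx":-27,"dy":-35,"dz":97,"wx":0,"wy":0,"wz":40,"grip":-1},{"dx":-27,"dy":-35,"dz":97,"wx":0,"wy":0,"wz":40,"grip":-1}]'

```text
time_s: 10.55
tcp_pos: [0.5595, 0.2637, 0.1939]
tool_rot: [-0.0, 0.98, -0.201, 0.0]
ft_force: [0.4, 0.8, -0.9]
finger_gap: 0.006
gripper_force: 0.0
```

```bash
python3 - <<'E'
from h import *
p=rep('wrist'); cv2.imwrite('pics/w5.png',p[:,:,::-1])
o=get_obs(); print(o['tcp_pos'],o['time_s'],o['ft_force'],o['tool_rot'])
E
```

```text
wrist red 4393 zpct [0.0905 0.0934 0.0941 0.0953 0.1086]
rib rect mm 610.2998046875 292.2580261230469 (9.552286148071289, 51.98707962036133) 67.2460708618164 998
rib dir deg 157.1420049867516 mean [0.6111 0.2914 0.1071]
all-red circle ((606.3123168945312, 297.3028564453125), 35.542415618896484)
reset 1030 [0.5756 0.2095 0.0818] ((575.1516723632812, 209.4409942626953), 13.756194114685059)
lid ((592.4321899414062, 250.5916290283203), (182.19505310058594, 97.14936065673828), 66.87369537353516) 0.06000749286061596
[0.55943422 0.26393137 0.19370553] 10.6 [ 0.19524953 -0.02681359 -0.4195447 ] [-3.31220089e-05  9.79451245e-01 -2.01680971e-01  2.10561183e-04]
```

View pics/w5.png

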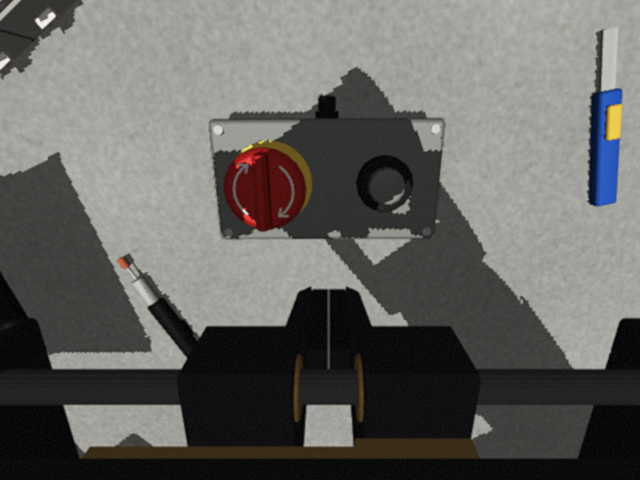

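The wrist view shows the stop fully out and turned back (px (265,188), crown 108 mm). Next is the reset button at px (385,185).

>>> jog_arm --increments '[{"dx":16,"dy":-54.5,"dz":0,"wx":0,"wy":0,"wz":0,"grip":-1},{"dx":16,"dy":-54.5,"dz":-50,"wx":0,"wy":0,"wz":0,"grip":-1},{"dx":16,"dy":-54.5,"dz":-95,"wx":0,"wy":0,"wz":0,"grip":-1},{"dx":16,"dy":-54.5,"dz":-106,"wx":0,"wy":0,"wz":0,"grip":-1},{"dx":16,"dy":-54.5,"dz":-111,"wx":0,"wy":0,"wz":0,"grip":-1},{"dx":16,"dy":-54.5,"dz":-115,"wx":0,"wy":0,"wz":0,"grip":-1},{"dx":16,"dy":-54.5,"dz":-118,"wx":0,"wy":0,"wz":0,"grip":-1},{"dx":16,"dy":-54.5,"dz":-120,"wx":0,"wy":0,"wz":0,"grip":-1},{"dx":16,"dy":-54.5,"dz":-120,"wx":0,"wy":0,"wz":0,"grip":-1},{"dx":16,"dy":-54.5,"dz":-120,"wx":0,"wy":0,"wz":0,"grip":-1}]'

```text
time_s: 11.85
tcp_pos: [0.5767, 0.2102, 0.0763]
tool_rot: [-0.001, 0.98, -0.2, 0.001]
ft_force: [-4.3, 0.5, 12.0]
finger_gap: 0.006
gripper_force: 6.1
```

>>> jog_arm --increments '[{"dx":0,"dy":0,"dz":-1,"wx":0,"wy":0,"wz":0,"grip":-1},{"dx":0,"dy":0,"dz":20,"wx":0,"wy":0,"wz":0,"grip":-1},{"dx":0,"dy":0,"dz":70,"wx":0,"wy":0,"wz":0,"grip":-1},{"dx":-30,"dy":40,"dz":130,"wx":0,"wy":0,"wz":0,"grip":-1},{"dx":-30,"dy":40,"dz":150,"wx":0,"wy":0,"wz":0,"grip":-1},{"dx":-30,"dy":40,"dz":150,"wx":0,"wy":0,"wz":0,"grip":-1},{"dx":-30,"dy":40,"dz":150,"wx":0,"wy":0,"wz":0,"grip":-1}]'

```text
time_s: 12.72
tcp_pos: [0.5452, 0.2494, 0.2229]
tool_rot: [0.0, 0.98, -0.2, -0.0]
ft_force: [0.3, 0.2, 0.4]
finger_gap: 0.003
gripper_force: 0.0
```

```bash
python3 - <<'E'
from h import *
rep('wrist'); o=get_obs(); print(o['tcp_pos'],o['time_s'],o['ft_force'])
print(job_done())
E
```

```text
wrist red 3572 zpct [0.0907 0.0934 0.0941 0.0956 0.1087]
rib rect mm 609.873779296875 292.0179748535156 (10.045581817626953, 52.68083953857422) 67.23236083984375 820
rib dir deg 157.17238687667273 mean [0.6111 0.2913 0.1071]
all-red circle ((605.9662475585938, 295.6146545410156), 34.42677688598633)
reset 864 [0.5754 0.2093 0.0818] ((574.9706420898438, 209.31382751464844), 13.76303482055664)
lid ((592.597412109375, 250.58126831054688), (182.1753387451172, 97.3876724243164), 67.00867462158203) 0.060008259941917885
[0.54485758 0.24916534 0.22201808] 12.775 [-0.41744535 -1.62792722 -0.50836141]
the job is handed in; nothing more can be done
None
```

I pressed the stop until it latched, turned it clockwise with one fingertip until it sprang back out, then pressed the reset fully in and let it return; the job was handed in at about 12.8 s, with no verdict returned.

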